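Clip an aluminium profile into the spring jaws of a hand press and mark it

ROBOT

A 6-joint arm with a two-finger parallel gripper is mounted at the origin on the work surface. World frame = base frame: x ahead of the robot, y to its left, z up, the work surface at z = 0. Lengths are in m, angles in rad, forces in N, time in s.
With the tool pointing down it reaches from about 0.275 to 0.775 m from the base axis. Payload 14.6 kg.
Tool frame: the origin (TCP) lies where the fingers leave the gripper's body, on its centre line; the fingertips stand ahead of it and the grasp point (between the pads) lies 54 mm ahead of it (robot.tip_reach is the z of the fingertips in the tool frame, in m); z points along the fingers, y is the direction in which the jaws open and shut (so a half turn about z gives the same grasp; the last joint's range is limited). The gripper opens to 85 mm and grips with 20 to 120 N. Pads are 22 mm wide; open, the fingers measure 114 mm over their backs; the gripper's body (76 mm by 85 mm) begins 54 mm behind the grasp point. The pads swing forward as they close: fully open they stand 13 mm farther back than shut.
Start: joints at [-1.383, 0.263, -0.048, 1.259, 0, 1.415], TCP at [0.176, -0.494, 0.304] pointing down, gripper open.
Joint ranges: [-2.65, 2.65], [-0.89, 1.7], [-1.18, 1.37], [-2.13, 2.11], [-1.35, 1.29], [-3.14, 3.14]. Speed limits (rad/s): [1.89, 1.89, 2.57, 2.79, 3.14, 3.14].

INTERFACE

Orientations are given as [roll, pitch, yaw] about the fixed x, y, z axes, in that order (R = Rz(yaw) Ry(pitch) Rx(roll)).
In Python, from rig import robot, vision gives the robot as it stands.
- The arm moves only by the tool arm_command, never from a script. Its argument "targets" is a list of rows, each an object with "slide": the shift along the tool's x, y, z in mm, a list of three; "spin": the turn about the tool's z in degrees; "claw": the closure, from -1 (fully open) to 1 (shut). In form: [{"slide": [dx, dy, dz], "spin": spin, "claw": claw}, ...]. A call has 1 to 20 rows; each row shifts and turns the commanded pose from where the row before left it, along the tool's axes as they then stand; what a row does not reach is not made up. A row lasts 1/12 s, in which the tool goes at most 41.7 mm and 7.16 degrees, less where a joint would pass 70% of its speed; a pose out of reach is approached as far as the arm can. A call is refused whole if a number of a shift passes 41.7 or a number of a turn 7.16, either way. A call with a gripper value outside its range is refused whole. The fingers move at their own pace and stop on an object; "newtons" is the grip in N (left out, the last holds). Time passes only in rows, so rows that do not move let the fingers close. It gives the time, the measured TCP pose, the force and the opening at its end, in the units of the state.
- robot.read_state(): the state, without advancing time (a new reading comes with each control period).
- vision.read_camera(name): name is "scene" or "top" or "wrist"; returns a dict with "img" (384x512x3 uint8, red, green, blue), "fx", "fy", "cx", "cy" (pixels), "R" (3x3) and "t" (3): a world point X has camera coordinates R X + t; the wrist camera has in their place "mount" (4x4, takes a point from camera to tool coordinates, whose origin is the TCP and whose axes are the flange's). Camera axes: x right, y down, z forward; pixel columns grow to the right and rows downward; lengths in m; the calibration is good to about 2 mm. A picture is of the moment at which its call begins: read the wrist's pose just before it. There is no depth.
- robot.job_done(): hands the job in, once; it reports no verdict.
Trained networks look in a picture, given as the dict that the camera call returned (one of the last four; its "shot" number tells which), for a name from the list of things; names that differ only in an ending like _2 or _b are one class to them, and where a whole thing is asked for, a point or a joint stands for the part that bears it (a point fixed in the world has none). Each returns a list of dicts, best first, with "confidence" (0 to 1); they miss things now and then, are a little off and sometimes report something else, mostly with a low value. They report only what shows in the picture. A call takes as long as a camera call. They do not tell look-alikes from the thing itself.
- vision.search_frame(picture, label): "centre" ([x, y, z] in m, in world coordinates, good to about 4 mm: the middle of the surface that is visible of it).
- vision.masks_of(picture, label): "region" (384x512 bool, what is visible of it).
- vision.tip_of(picture, label): "centre" ([x, y, z] in m, in world coordinates, good to about 4 mm: a listed point, or the origin of a listed thing).
The state is a dict: "t": time; "joints": joint angles; "joint_vel": joint speeds; "effort": joint torques, N m; "tcp_pos": TCP position; "eef_rot": TCP orientation; "wrist_force": force on the tool from outside, world axes, zero at the start; "wrist_torque": the same for the moment, N m; "grip_width": opening from 0.0 (shut) to 1.0 (fully open).
Only numpy, scipy, OpenCV 4.12 (cv2) and the standard library are available. Lean on these libraries where they do the work, as an engineer would, in place of code of your own. Each camera call takes 0.05 s, during which the arm holds its last target. There are 200 camera calls.

TASK

Take the aluminium profile with the red band and push it down between the orange spring jaws of the blue hand press until it snaps in and lies fully home, with the red band centred on the anvil under the punch. Then let go of it, pull the press's red-handled lever all the way down to its stop so that the punch marks the band, and let the lever spring back up, leaving the profile clipped in. Leave the other things on the bench where they are.

Things in the scene. Friction and masses are not known exactly. Their poses are not given: they have to be found in the camera images.
- profile_center (a point): centre (half-way up) of the loose aluminium T-slot profile, a straight bar 20 x 240 x 20 mm, about 0.1 kg, lying flat on the bench. Its y axis runs along its length towards the red-banded end, z is up. Grip it across its 20 mm width near its middle (the jaws take it 42 to 58 mm either side of the middle). Neighbours stand 60 mm or more to either side of its axis at the middle.
- band (a point): centre of the red band (20 mm long) round the profile, 100 mm from the profile's centre along its +y; level with the profile's axis
- press: hand marking press, fixed: base plate 170 (x) x 335 (y) x 12 mm, from y = -130 to +205 mm. Origin on the bench straight under the nest centre. Axes: x across the jaws, away from the robot; y along the nest towards anvil and column; z up. Blue column 70 mm deep from y = 140 to 180 mm, 230 mm tall.
- nest (a point): where the profile's centre belongs when fully home: 55 mm above the bench, axes as the press. Home, the profile lies along y on flat rests, its underside 45 mm above the bench, its banded end at y = +120 mm. Between the two jaw pairs is a free gap of 84 mm (y = -42 to 42) for the fingers.
- jaw_near (a point): middle of the pair of orange jaws at y = -50 mm, at the height of the seated axis. Each jaw is 16 mm wide (y) and slides outwards along x against its spring (about 1.2 N shut, 2.2 N spread). Its lip reaches about 2.5 mm over the profile's top edge; above it a mouth about 28 mm wide slopes in. Jaw tops are 79 mm above the bench.
- jaw_far (a point): middle of the like pair of jaws at y = +50 mm, next to the anvil. Pushing the profile straight down, held between the pairs, spreads all four jaws until they snap over it: about 8 to 16 N in all.
- head (a point): middle of the underside of the press's blue head, 145 mm above the bench (head: x = -32 to 32, y = 82 to 140 mm in press axes). The punch hangs from it, tip 111 mm above the bench, so the profile cannot come straight down from high up: bring it in level, underside above 80 and top below 111 mm, from the robot side (-x) or along y, then push down.
- anvil (a point): point above the steel anvil at the height of the seated profile's axis, 100 mm from the nest centre along +y, straight below the punch: where the centre of the red band belongs. Axes as the press.
- lever (a joint): angle of the press's sprung lever (rad): 0 at rest, up; 1.0 at its stop, down. It turns about the nest's y axis through point lever_pivot. The spring needs about 4 N at the handle at first, 8 to 12 N at the stop, and brings the lever back up when let go. The punch goes down 50 mm per rad and meets the seated profile at about 0.92 rad.
- lever_handle (a point): centre of the lever's red handle, a cylinder 24 mm in diameter and 60 mm long lying along the nest's y axis, 150 mm from the pivot; it moves with the lever. At rest it stands 29 degrees above the level through the pivot, on the robot side (-x of the nest), about 247 mm above the bench; at the stop 29 degrees below it, 103 mm above the bench. It can be pushed down from above; the free space beneath is the base plate and bench.
- lever_pivot (a point): pivot of the lever, fixed to the press on the outer (+y) side of its column, 198 mm from the nest centre along y, 175 mm above the bench; axes as the nest
- pin: the brass punch pin, 12 mm in diameter, sprung; origin at its tip
- profile: the same profile; origin at the centre of its underside
- offcut: loose bystander: plain 20 x 90 x 20 mm aluminium offcut without a band, origin under its centre, long axis its y
- block: loose bystander: wooden block 45 x 60 x 24 mm, origin under its centre
- glue: loose bystander: white glue bottle, 44 mm diameter, 110 mm tall, origin under its centre
- tape: loose bystander: blue roll of tape lying flat, 60 mm diameter, 24 mm high, origin under its centre
- wrench: loose bystander: steel wrench 130 mm long lying flat along its x, under 15 mm high, in front of the press
- screwtray: loose bystander: red open tray 80 x 100 x 30 mm behind the press, origin under its centre
- tapemeasure: loose bystander: yellow tape measure 36 x 70 x 62 mm behind the press, origin under its centre
Things that resemble listed ones, but are neither listed nor needed, are in the scene too. Of the things shaped like the profile, the aluminium one is meant.

How it is judged:
On the way, in this order (a step that is already met when the one before it is completed fails the run):
1. the profile is clipped fully home in the jaws with its band on the anvil, and let go (horizontal distance between band and anvil below 0.008 m and horizontal distance between profile_center and nest below 0.008 m and z of profile_center in the frame of nest between -0.003 and 0.003 m and angle between profile_center's own z axis and vertical below 0.05 rad and contact force between the fingers and profile below 0.1 N), for 0.2 s.
2. the lever is down at its stop and the punch presses on the seated profile (horizontal distance between band and anvil below 0.008 m and horizontal distance between profile_center and nest below 0.008 m and z of profile_center in the frame of nest between -0.003 and 0.003 m and angle between profile_center's own z axis and vertical below 0.05 rad and value of joint lever above 0.93 rad and contact force between pin and profile above 0.5 N), for 0.05 s.
3. the lever is back up (value of joint lever below 0.05 rad), for 0.1 s.
At the end, for the whole second after the job is handed in: The profile lies at rest in the jaws, fully home (height within 3 mm, level within 0.05 rad), its centre within 8 mm of the nest centre and its band's centre within 8 mm of the anvil's, and the lever is back up (below 0.05 rad) (horizontal distance between band and anvil below 0.008 m and horizontal distance between profile_center and nest below 0.008 m and z of profile_center in the frame of nest between -0.003 and 0.003 m and angle between profile_center's own z axis and vertical below 0.05 rad and value of joint lever below 0.05 rad and linear speed of profile below 0.02 m/s); the robot touches nothing.
It fails at once if another thing on the bench is moved by more than 20 mm (distance of any of offcut, block, glue, tape, wrench, screwtray, tapemeasure from where it was at the start of the episode above 0.02 m).
It also fails if it takes over 61 s, if anything falls off the work surface, if the arm or the gripper's body presses on something with over 40 N, if the wrist force passes 120 N, or if a joint passes its speed limit or range.

## Working session

There is one attempt and no reset: what is moved stays moved. The work goes in short steps, Python scripts to look and compute and a tool call to move; the robot and the scene stay as the last step left them, time stands still between calls to the robot, and variables do not carry over. Pictures are saved under pics/ and viewed, about 8 in all and at most 12, crops included, and the job is handed in when it is done.

Besides the shell and the picture viewer there is one more tool, called by a JSON object that holds its "api" and its "payload". arm_command: Moves the arm, as the interface text tells. Its arguments: {"type":"object","properties":{"targets":{"type":"array"},"newtons":{"type":"number"}},"required":["targets"]}

```bash
ls; mkdir -p pics
cat > h.py <<'E'
import numpy as np, cv2
from rig import robot, vision
def save(p,n): cv2.imwrite('pics/'+n,cv2.cvtColor(p,cv2.COLOR_RGB2BGR))
E
python3 - <<'E'
from h import *
s=robot.read_state(); print(s); print(robot.tip_reach)
c={n:vision.read_camera(n) for n in('scene','top')}
save(np.hstack([c['scene']['img'],c['top']['img']])[:, :],'a0.png')
im=np.vstack([c['scene']['img'],c['top']['img']]); 
save(c['scene']['img'],'scene.png'); save(c['top']['img'],'top.png')
for l in ['profile_center','band','nest','jaw_near','jaw_far','head','anvil','lever_handle','lever_pivot','press','offcut','wrench']:
  for n in c:
    print(l,n,[(np.round(d['centre'],3).tolist(),round(d['confidence'],2)) for d in vision.tip_of(c[n],l)[:4]])
E
```

```text
pics
{'t': 0.0, 'joints': array([-1.38332228e+00,  2.63490882e-01, -4.89635269e-02,  1.25936504e+00,
        3.91966292e-05,  1.41549666e+00]), 'joint_vel': array([-0.00201139, -0.00067096, -0.00164174,  0.00099654, -0.00114968,
        0.00117169]), 'effort': array([-6.46135159e-04, -6.37611365e+01,  3.84561968e+01,  1.38249635e-02,
       -1.69326408e-04,  2.53869246e-05]), 'tcp_pos': array([ 0.17641819, -0.49425777,  0.3034319 ]), 'eef_rot': array([-3.14058790e+00, -1.96978241e-04,  3.42773597e-01]), 'wrist_force': array([ 0.57041107, -0.68287027, -0.09250437]), 'wrist_torque': array([ 0.05429826,  0.03581443, -0.00047313]), 'grip_width': 0.999977249438399}
0.0726
profile_center scene [([0.568, -0.322, 0.008], 0.82), ([0.213, -0.416, 0.011], 0.56)]
profile_center top [([0.569, -0.324, 0.006], 0.69), ([0.214, -0.414, 0.006], 0.67)]
band scene [([0.2, -0.516, 0.009], 0.7), ([0.558, 0.234, 0.056], 0.58), ([0.581, 0.134, -0.001], 0.24)]
band top [([0.196, -0.516, 0.009], 0.78), ([0.628, -0.242, 0.007], 0.61), ([0.541, 0.333, 0.175], 0.57), ([0.455, 0.06, 0.003], 0.27)]
nest scene [([0
[... 361 characters left out ...]
 0.245, 0.146], 0.68)]
head top [([0.558, 0.247, 0.145], 0.92)]
anvil scene [([0.56, 0.234, 0.057], 0.97)]
anvil top [([0.558, 0.234, 0.059], 0.68), ([0.629, -0.39, 0.0], 0.6)]
lever_handle scene [([0.411, 0.304, 0.248], 0.93), ([0.558, 0.242, 0.147], 0.73)]
lever_handle top [([0.584, 0.138, 0.002], 0.21)]
lever_pivot scene [([0.54, 0.328, 0.178], 0.95), ([0.503, -0.254, 0.003], 0.55)]
lever_pivot top [([0.542, 0.332, 0.175], 0.84)]
press scene [([0.581, 0.134, 0.0], 0.67)]
press top [([0.58, 0.136, -0.0], 0.63)]
offcut scene [([0.629, -0.384, -0.004], 0.51)]
offcut top [([0.627, -0.388, -0.002], 0.79), ([0.561, 0.235, 0.056], 0.24)]
wrench scene []
wrench top [([0.453, 0.058, 0.002], 0.66)]
```

Run:
```python
import cv2,numpy as np
a=cv2.imread('pics/scene.png');b=cv2.imread('pics/top.png')
cv2.imwrite('pics/both.png',cv2.resize(np.vstack([a,b]),(400,600)) if 0 else cv2.resize(np.hstack([a,b]),(800,300)))
```

```text
(no output)
```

View pics/top.png

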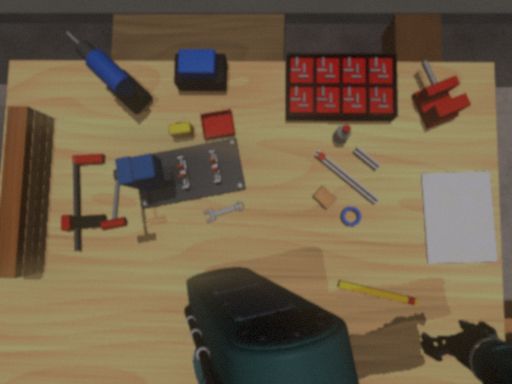

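View pics/scene.png

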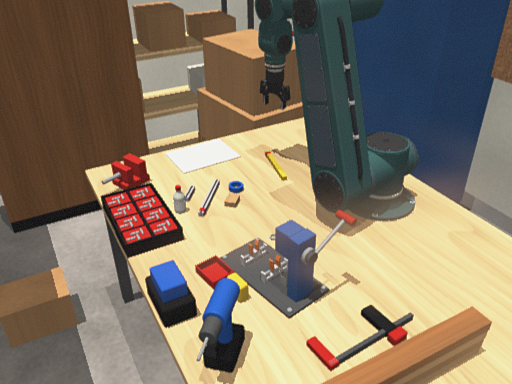

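The top view shows the press at (190,170) and the silver bar with a red end at (345,177). There is a plain offcut at (366,159), and a yellow red-ended rule lies at (375,292). The silver bar with the red band fits the description. The rule is yellow and the offcut has no band. I'll confirm this in a crop and work out the first move.

```bash
cat >> h.py <<'E'
def goto(pos,yaw):
    "print spin (deg) then slide (mm, in tool axes after the spin) to reach TCP pos,yaw; tool pointing down"
    s=robot.read_state(); p=s['tcp_pos']; y0=s['eef_rot'][2]
    d=(yaw-y0+np.pi)%(2*np.pi)-np.pi
    v=np.array(pos)-p; c,n=np.cos(yaw),np.sin(yaw)
    print('t',round(s['t'],2),'tcp',np.round(p,4),'rot',np.round(s['eef_rot'],3),'F',np.round(s['wrist_force'],1),'grip',round(s['grip_width'],3))
    print('spin',round(-np.degrees(d),2),'slide',np.round(1e3*np.array([c*v[0]+n*v[1],n*v[0]-c*v[1],-v[2]]),1))
E
python3 - <<'E'
from h import *
a=cv2.imread('pics/top.png')[120:215,290:400]; b=cv2.imread('pics/scene.png')[165:230,160:270]
f=lambda x:cv2.resize(x,(390,int(390*x.shape[0]/110)),interpolation=cv2.INTER_CUBIC)
cv2.imwrite('pics/crop1.png',np.vstack([f(a),f(b)]))
goto([.568,-.322,.26],.93)
E
```

```text
t 1.3 tcp [ 0.1765 -0.4945  0.3039] rot [3.142 0.    0.343] F [ 0.4 -0.2  0.1] grip 1.002
spin -33.65 slide [372.3 210.8  43.9]
```

View pics/crop1.png

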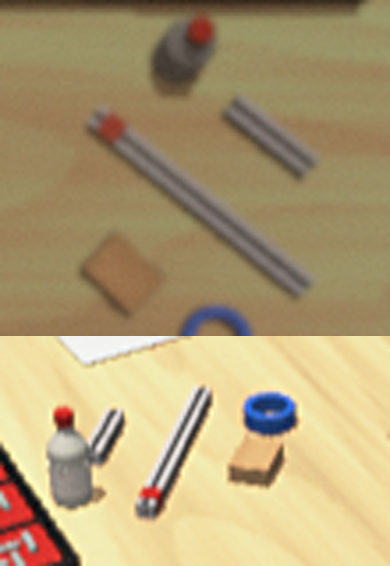

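The crop confirms it: a grooved silver bar with a red band at its upper-left end (110,128). The bottle is at (185,55), the offcut at (270,135), the block at (120,270) and the tape at (215,325). I'll move above the bar.

{"api": "arm_command", "payload": {"targets": [{"slide":[0,0,0],"spin":-6.73,"claw":-0.2},{"slide":[0,0,0],"spin":-6.73,"claw":-0.2},{"slide":[0,0,0],"spin":-6.73,"claw":-0.2},{"slide":[0,0,0],"spin":-6.73,"claw":-0.2},{"slide":[0,0,0],"spin":-6.73,"claw":-0.2},{"slide":[28.6,16.2,3.4],"spin":0,"claw":-0.2},{"slide":[28.6,16.2,3.4],"spin":0,"claw":-0.2},{"slide":[28.6,16.2,3.4],"spin":0,"claw":-0.2},{"slide":[28.6,16.2,3.4],"spin":0,"claw":-0.2},{"slide":[28.6,16.2,3.4],"spin":0,"claw":-0.2},{"slide":[28.6,16.2,3.4],"spin":0,"claw":-0.2},{"slide":[28.6,16.2,3.4],"spin":0,"claw":-0.2},{"slide":[28.6,16.2,3.4],"spin":0,"claw":-0.2},{"slide":[28.6,16.2,3.4],"spin":0,"claw":-0.2},{"slide":[28.6,16.2,3.4],"spin":0,"claw":-0.2},{"slide":[28.6,16.2,3.4],"spin":0,"claw":-0.2},{"slide":[28.6,16.2,3.4],"spin":0,"claw":-0.2},{"slide":[28.6,16.2,3.4],"spin":0,"claw":-0.2},{"slide":[0,0,0],"spin":0,"claw":-0.2}]}}

```text
t: 2.88
tcp_pos: [0.5714, -0.3197, 0.2582]
eef_rot: [-3.141, -0.001, 0.934]
wrist_force: [1.1, 0.5, -0.1]
grip_width: 0.598
```

```bash
cat >> h.py <<'E'
from scipy.spatial.transform import Rotation as Ro
def wristcam():
    s=robot.read_state(); w=vision.read_camera('wrist'); M=w['mount']
    T=np.eye(4);T[:3,:3]=Ro.from_euler('xyz',s['eef_rot']).as_matrix();T[:3,3]=s['tcp_pos']
    w['C']=T@M; return w
def ray(w,uv,z):
    d=w['C'][:3,:3]@np.array([(uv[0]-w['cx'])/w['fx'],(uv[1]-w['cy'])/w['fy'],1]); o=w['C'][:3,3]
    return o+d*(z-o[2])/d[2]
def proj(w,X):
    c=np.linalg.inv(w['C'])@np.append(X,1); return c[:2]/c[2]*[w['fx'],w['fy']]+[w['cx'],w['cy']]
E
python3 - <<'E'
from h import *
w=wristcam(); save(w['img'],'w1.png')
for l in ['profile_center','band','glue','offcut','block']: print(l,[(np.round(d['centre'],4).tolist(),round(d['confidence'],2)) for d in vision.tip_of(w,l)[:3]])
for d in vision.masks_of(w,'profile')[:3]:
    m=d['region']; r=cv2.minAreaRect(np.argwhere(m)[:,::-1].astype(np.float32)); b=cv2.boxPoints(r)
    P=np.array([ray(w,u,.02) for u in b]); print(d['confidence'],m.sum(),np.round(b,1).tolist(),np.round(P,4).tolist(),P.mean(0))
    np.save('m.npy',m)
goto([.568,-.322,.2],.93)
E
```

```text
profile_center [([0.5667, -0.3219, 0.0102], 0.7)]
band [([0.6277, -0.2469, 0.0091], 0.81), ([0.4466, -0.3331, -0.0022], 0.71), ([0.694, -0.306, -0.0019], 0.38)]
glue [([0.695, -0.3063, -0.0007], 0.8), ([0.6272, -0.384, 0.0006], 0.49)]
offcut [([0.6273, -0.3853, 0.0001], 0.83)]
block [([0.5063, -0.2549, -0.0004], 0.95)]
0.96 4542 [[233.8000030517578, 272.70001220703125], [245.5, 48.70000076293945], [268.3999938964844, 49.900001525878906], [256.6000061035156, 273.8999938964844]] [[0.4801, -0.407, 0.02], [0.6358, -0.2227, 0.02], [0.6523, -0.2361, 0.02], [0.5008, -0.4244, 0.02]] [ 0.56724746 -0.32254554  0.02      ]
0.55 934 [[19.299999237060547, 314.79998779296875], [40.599998474121094, 296.79998779296875], [63.29999923706055, 323.70001220703125], [42.0, 341.70001220703125]] [[0.2289, -0.2964, 0.02], [0.2709, -0.2943, 0.02], [0.2624, -0.3384, 0.02], [0.2187, -0.3417, 0.02]] [ 0.24520139 -0.31771553  0.02      ]
t 3.23 tcp [ 0.5668 -0.3229  0.2601] rot [3.141 0.    0.929] F [-0.5 -0.4  1.1] grip 0.601
spin -0.06 slide [ 1.5  0.4 60.1]
```

View pics/w1.png

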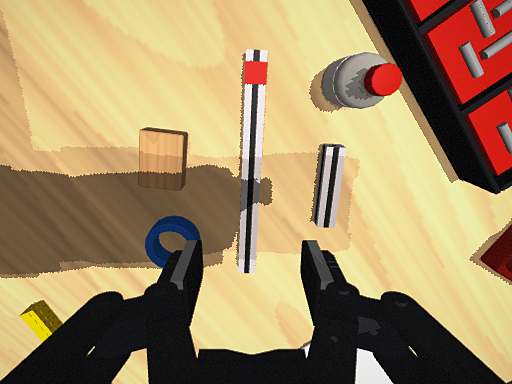

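The wrist view shows the bar running from (245,272) to (257,49), with the band at (256,72) and free space at its middle. Its yaw is about -0.687, so the tool yaw should be 0.884.

```bash
python3 -c "
from h import *
goto([.567,-.3222,.077],.884)"
```

```text
t 3.23 tcp [ 0.5668 -0.3229  0.2601] rot [3.141 0.    0.929] F [-0.5 -0.4  1.1] grip 0.601
spin 2.57 slide [  0.7  -0.3 183.1]
```

{"api": "arm_command", "payload": {"targets": [{"slide":[0.7,-0.3,0],"spin":2.57,"claw":-0.2},{"slide":[0,0,25],"spin":0,"claw":-0.2},{"slide":[0,0,25],"spin":0,"claw":-0.2},{"slide":[0,0,25],"spin":0,"claw":-0.2},{"slide":[0,0,25],"spin":0,"claw":-0.2},{"slide":[0,0,25],"spin":0,"claw":-0.2},{"slide":[0,0,15],"spin":0,"claw":-0.2},{"slide":[0,0,0],"spin":0,"claw":-0.2},{"slide":[0,0,0],"spin":0,"claw":-0.2}]}}

```text
t: 3.98
tcp_pos: [0.5671, -0.3219, 0.1199]
eef_rot: [-3.141, 0.0, 0.884]
wrist_force: [0.9, 0.3, 1.3]
grip_width: 0.601
```

Run:
```python
from h import *
w=wristcam(); save(w['img'],'w2.png')
for l in ['profile_center','band']: print(l,[(np.round(d['centre'],4).tolist(),round(d['confidence'],2)) for d in vision.tip_of(w,l)[:3]])
for d in vision.masks_of(w,'profile')[:1]:
    m=d['region']; r=cv2.minAreaRect(np.argwhere(m)[:,::-1].astype(np.float32)); b=cv2.boxPoints(r)
    P=np.array([ray(w,u,.02) for u in b]); print(d['confidence'],m.sum(),np.round(b,1).tolist(),np.round(P,4).tolist(),P.mean(0))
goto([.567,-.3222,.077],.884)
```

```text
profile_center [([0.5649, -0.3202, 0.0085], 0.77)]
band [([0.6319, -0.2451, 0.0102], 0.84)]
0.59 11658 [[233.0, 5.0], [274.0, 5.0], [274.0, 352.0], [233.0, 352.0]] [[0.6361, -0.2227, 0.02], [0.6517, -0.2354, 0.02], [0.5169, -0.408, 0.02], [0.494, -0.3892, 0.02]] [ 0.57467429 -0.31383045  0.02      ]
t 4.18 tcp [ 0.5681 -0.322   0.1212] rot [ 3.139 -0.     0.885] F [-0.1 -0.4  0.5] grip 0.601
spin 0.06 slide [-0.8 -0.8 44.2]
```

View pics/w2.png

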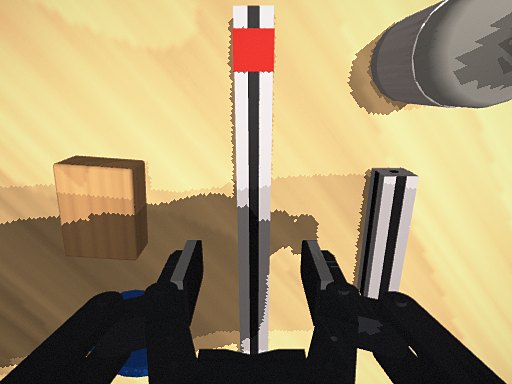

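The bar now lies straight up the image at u≈254, centred between the fingers. I'll descend and grip.

{"api": "arm_command", "payload": {"targets": [{"slide":[0,0,15],"spin":0,"claw":-0.2},{"slide":[0,0,15],"spin":0,"claw":-0.2},{"slide":[0,0,10],"spin":0,"claw":-0.2},{"slide":[0,0,5],"spin":0,"claw":-0.2},{"slide":[0,0,0],"spin":0,"claw":-0.2},{"slide":[0,0,0],"spin":0,"claw":1},{"slide":[0,0,0],"spin":0,"claw":1},{"slide":[0,0,0],"spin":0,"claw":1},{"slide":[0,0,0],"spin":0,"claw":1},{"slide":[0,0,0],"spin":0,"claw":1},{"slide":[0,0,0],"spin":0,"claw":1},{"slide":[0,0,0],"spin":0,"claw":1}], "newtons": 80}}

```text
t: 5.18
tcp_pos: [0.5681, -0.3218, 0.0758]
eef_rot: [3.14, -0.0, 0.885]
wrist_force: [-1.1, 0.8, 6.9]
grip_width: 0.207
```

```bash
python3 -c "
from h import *
s=robot.read_state();p=s['tcp_pos'].copy();p[2]=.25
goto(p,.884)"
```

```text
t 5.18 tcp [ 0.5681 -0.3218  0.0758] rot [ 3.14  -0.     0.885] F [-1.1  0.8  6.9] grip 0.207
spin 0.07 slide [   0.     0.  -174.2]
```

{"api": "arm_command", "payload": {"targets": [{"slide":[0,0,-8],"spin":0,"claw":1},{"slide":[0,0,-20],"spin":0,"claw":1},{"slide":[0,0,-25],"spin":0,"claw":1},{"slide":[0,0,-25],"spin":0,"claw":1},{"slide":[0,0,-25],"spin":0,"claw":1},{"slide":[0,0,-25],"spin":0,"claw":1},{"slide":[0,0,-25],"spin":0,"claw":1},{"slide":[0,0,-15],"spin":0,"claw":1},{"slide":[0,0,-5],"spin":0,"claw":1},{"slide":[0,0,0],"spin":-6.4,"claw":1},{"slide":[0,0,0],"spin":-6.4,"claw":1},{"slide":[0,0,0],"spin":-6.4,"claw":1},{"slide":[0,0,0],"spin":-6.4,"claw":1},{"slide":[0,0,0],"spin":-6.4,"claw":1},{"slide":[0,0,0],"spin":-6.4,"claw":1},{"slide":[0,0,0],"spin":-6.4,"claw":1},{"slide":[0,0,0],"spin":-6.4,"claw":1},{"slide":[0,0,0],"spin":0,"claw":1}]}}

```text
t: 6.68
tcp_pos: [0.5675, -0.3214, 0.2472]
eef_rot: [-3.141, -0.001, 1.784]
wrist_force: [0.1, -0.3, -0.7]
grip_width: 0.213
```

Run:
```python
from h import *
goto([.425,.10,.25],1.77)
c={n:vision.read_camera(n) for n in('scene','top')}
R=[]
for l in ['nest','jaw_near','jaw_far','head','anvil','lever_handle','lever_pivot','press','wrench']:
  for n in c:
    for d in vision.tip_of(c[n],l)[:1]: print(l,n,np.round(d['centre'],4),round(d['confidence'],2))
```

```text
t 6.68 tcp [ 0.5675 -0.3214  0.2472] rot [-3.141e+00 -1.000e-03  1.784e+00] F [ 0.1 -0.3 -0.7] grip 0.213
spin 0.81 slide [441.2 -56.3  -2.8]
nest scene [0.5847 0.134  0.055 ] 0.89
nest top [0.5808 0.1378 0.0548] 0.91
jaw_near scene [0.5913 0.0892 0.0573] 0.93
jaw_near top [0.5923 0.0831 0.0547] 0.69
jaw_far scene [0.5745 0.184  0.056 ] 0.74
jaw_far top [0.5724 0.1827 0.0522] 0.9
head scene [0.5586 0.2448 0.1449] 0.7
head top [0.5571 0.2419 0.1462] 0.82
anvil scene [0.5584 0.2353 0.0576] 0.95
anvil top [0.5615 0.2325 0.0562] 0.97
lever_handle scene [0.4081 0.3046 0.25  ] 0.62
lever_handle top [0.4096 0.2987 0.2448] 0.57
lever_pivot scene [0.5411 0.3311 0.1811] 0.58
lever_pivot top [0.5445 0.3302 0.1731] 0.82
press scene [ 0.5807  0.1347 -0.002 ] 0.65
press top [ 0.5825  0.1352 -0.0016] 0.82
wrench scene [0.5736 0.1871 0.0581] 0.58
wrench top [0.4533 0.059  0.0051] 0.59
```

{"api": "arm_command", "payload": {"targets": [{"slide":[15,-2,0],"spin":0.8,"claw":1},{"slide":[30,-3.8,0],"spin":0,"claw":1},{"slide":[30,-3.8,0],"spin":0,"claw":1},{"slide":[30,-3.8,0],"spin":0,"claw":1},{"slide":[30,-3.8,0],"spin":0,"claw":1},{"slide":[30,-3.8,0],"spin":0,"claw":1},{"slide":[30,-3.8,0],"spin":0,"claw":1},{"slide":[30,-3.8,0],"spin":0,"claw":1},{"slide":[30,-3.8,0],"spin":0,"claw":1},{"slide":[30,-3.8,0],"spin":0,"claw":1},{"slide":[30,-3.8,0],"spin":0,"claw":1},{"slide":[30,-3.8,0],"spin":0,"claw":1},{"slide":[30,-3.8,0],"spin":0,"claw":1},{"slide":[30,-3.8,0],"spin":0,"claw":1},{"slide":[25,-3.8,0],"spin":0,"claw":1},{"slide":[11,-1,0],"spin":0,"claw":1},{"slide":[0,0,0],"spin":0,"claw":1}]}}

```text
t: 9.1
tcp_pos: [0.4267, 0.1018, 0.2479]
eef_rot: [3.141, -0.0, 1.768]
wrist_force: [1.2, -1.0, -0.7]
grip_width: 0.213
```

```bash
cat >> h.py <<'E'
from scipy.optimize import least_squares
LOC={'nest':(0,0,.055),'jaw_near':(0,-.05,.055),'jaw_far':(0,.05,.055),'head':(0,.111,.145),'anvil':(0,.1,.055),'lever_pivot':(0,.198,.175),'lever_handle':(-.131,.198,.247),'press':(0,0,0)}
def fit(obs):
    def f(p):
        c,s=np.cos(p[2]),np.sin(p[2])
        return np.concatenate([[p[0]+c*LOC[l][0]-s*LOC[l][1]-x[0],p[1]+s*LOC[l][0]+c*LOC[l][1]-x[1]] for l,x in obs])
    r=least_squares(f,[.58,.13,.2],loss='soft_l1',f_scale=.004); return r.x,np.round(1e3*f(r.x).reshape(-1,2),1)
E
python3 - <<'E'
from h import *
w=wristcam(); save(w['img'],'w3.png')
C={'wrist':w,'scene':vision.read_camera('scene'),'top':vision.read_camera('top')}
obs=[('nest',(.581,.134)),('nest',(.582,.130)),('jaw_near',(.59,.087)),('jaw_near',(.591,.084)),('jaw_far',(.574,.185)),('jaw_far',(.575,.183)),('anvil',(.56,.234)),('anvil',(.558,.234)),('lever_pivot',(.54,.328)),('lever_pivot',(.542,.332)),('press',(.581,.134)),('press',(.580,.136)),
('nest',(.5847,.134)),('nest',(.5808,.1378)),('jaw_near',(.5913,.0892)),('jaw_near',(.5923,.0831)),('jaw_far',(.5745,.184)),('jaw_far',(.5724,.1827)),('anvil',(.5584,.2353)),('anvil',(.5615,.2325)),('lever_pivot',(.5411,.3311)),('lever_pivot',(.5445,.3302)),('press',(.5807,.1347)),('press',(.5825,.1352)),('head',(.5586,.2448)),('head',(.5571,.2419))]
n0=len(obs)
for n,p in C.items():
  for l in LOC:
    for d in vision.tip_of(p,l)[:1]:
      if d['confidence']>.5: obs.append((l,tuple(d['centre'][:2]))); n=='wrist' and print(l,np.round(d['centre'],4),d['confidence'])
  for l in('profile_center','band'):
    print(n,l,[(np.round(d['centre'],4),round(d['confidence'],2)) for d in vision.tip_of(p,l)[:2]])
x,r=fit(obs);print(np.round(x,4),len(obs)); print([ (o[0],*q) for o,q in zip(obs[n0:],r[n0:].tolist())])
import json;json.dump(x.tolist(),open('press.json','w'))
goto([.425,.10,.25],1.77)
E
```

```text
nest [0.5817 0.1354 0.0541] 0.93
jaw_near [0.5919 0.0872 0.0548] 0.96
jaw_far [0.5703 0.1836 0.0546] 0.72
anvil [0.5566 0.2286 0.0518] 0.76
press [0.5837 0.131  0.0026] 0.67
wrist profile_center [(array([0.4281, 0.1044, 0.1784]), 0.69)]
wrist band [(array([0.4001, 0.1978, 0.1805]), 0.65), (array([0.5834, 0.1337, 0.0009]), 0.56)]
scene profile_center [(array([ 0.2132, -0.4153,  0.0086]), 0.73), (array([0.4283, 0.1036, 0.1836]), 0.69)]
scene band [(array([0.4091, 0.1984, 0.183 ]), 0.95), (array([ 0.1983, -0.5163,  0.0082]), 0.53)]
top profile_center [(array([0.4288, 0.0996, 0.1816]), 0.86), (array([ 0.2165, -0.4153,  0.0074]), 0.83)]
top band [(array([ 0.1947, -0.5144,  0.0075]), 0.86)]
[0.5814 0.1353 0.2052] 46
[('nest', -0.3, -0.1), ('jaw_near', -0.3, -0.8), ('jaw_far', 1.0, 0.7), ('anvil', 4.5, 4.6), ('press', -2.3, 4.3), ('nest', -1.1, -0.2), ('jaw_near', 1.0, -3.3), ('jaw_far', -2.0, -0.3), ('head', 2.6, 1.1), ('anvil', -1.4, -1.6), ('lever_pivot', -0.2, -2.7), ('lever_handle', 3.0, -1.0), ('press', -1.2, 3.3), ('nest', 3.9, -3.4), ('jaw_near', -1.2, -1.4), ('jaw_far', -1.2, 1.2), ('head', 2.1, 0.3), ('anvil', -0.4, 1.7), ('lever_pivot', -1.0, -3.5), ('press', 0.2, -1.5)]
t 10.75 tcp [0.4273 0.1003 0.2477] rot [-3.142 -0.     1.765] F [ 0.1 -0.2 -1.7] grip 0.209
spin -0.29 slide [ 0.2 -2.3 -2.3]
```

View pics/w3.png

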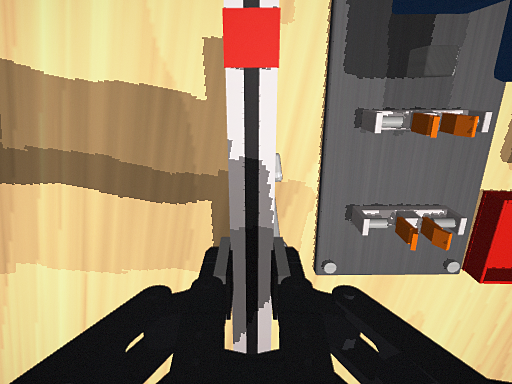

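Run:
```python
from h import *
w=wristcam(); s=robot.read_state(); zt=s['tcp_pos'][2]-.0558
I=w['img'].astype(int); red=(I[...,0]>150)&(I[...,1]<90)&(I[...,2]<90); red[:,300:]=0;red[:,:200]=0;red[120:]=0
b=np.argwhere(red); print('red',b.min(0),b.max(0),b.mean(0))
T=lambda X:Ro.from_euler('xyz',s['eef_rot']).as_matrix().T@(X-s['tcp_pos'])
print('band in tool (mm)',1e3*T(ray(w,b.mean(0)[::-1],zt)), 'want x=100,y=0')
for v in (80,200,320):
    row=I[v,:].sum(1); print(v,[int(x) for x in row[215:290:5]])
for v in (90,130,225):
    dk=[u for u in range(238,265) if I[v,u].sum()<150]; print(v,'slot',dk[0],dk[-1],1e3*T(ray(w,(np.mean(dk),v),zt)))
x,y,a=[.5814,.1353,.2052]
goto([x-.16*np.cos(a),y-.16*np.sin(a),.161],a+np.pi/2)
```

```text
red [  7 223] [ 67 279] [ 36.95592615 250.87790351]
band in tool (mm) [100.65768323  -0.84556848  55.79859742] want x=100,y=0
80 [391, 398, 427, 718, 717, 718, 160, 177, 177, 763, 722, 723, 724, 639, 632]
200 [300, 306, 290, 419, 417, 417, 24, 64, 69, 413, 413, 438, 388, 549, 552]
320 [42, 65, 286, 625, 281, 291, 303, 37, 82, 591, 580, 581, 671, 62, 45]
90 slot 244 257 [81.83650187 -1.01848833 55.79884079]
130 slot 245 257 [66.26078337 -1.5231807  55.79902156]
225 slot 245 257 [23.45854653 -0.88910629 55.79963369]
t 10.8 tcp [0.4273 0.1003 0.2477] rot [3.142 0.    1.765] F [ 0.   0.1 -1.4] grip 0.208
spin -0.64 slide [ 2.9 -2.  86.7]
```

{"api": "arm_command", "payload": {"targets": [{"slide":[2.4,-2,10],"spin":-0.64,"claw":1},{"slide":[0,0,20],"spin":0,"claw":1},{"slide":[0,0,20],"spin":0,"claw":1},{"slide":[0,0,20],"spin":0,"claw":1},{"slide":[0,0,12],"spin":0,"claw":1},{"slide":[0,0,4.7],"spin":0,"claw":1},{"slide":[0,0,0],"spin":0,"claw":1},{"slide":[0,0,0],"spin":0,"claw":1}]}}

```text
t: 11.47
tcp_pos: [0.4251, 0.1022, 0.1614]
eef_rot: [3.141, 0.0, 1.776]
wrist_force: [0.3, 0.0, -1.3]
grip_width: 0.206
```

Run:
```python
from h import *
w=wristcam(); obs=[]
save(w['img'],'w4.png')
for l in LOC:
    for d in vision.tip_of(w,l)[:1]: print(l,np.round(d['centre'],4),round(d['confidence'],2)); obs.append((l,d['centre'][:2]))
print(fit(obs))
goto([.5814-.0006*np.cos(1.776),.1353-.0006*np.sin(1.776),.161],.2052+np.pi/2)
```

```text
nest [0.5819 0.1348 0.0521] 0.93
jaw_near [0.5917 0.0847 0.0507] 0.83
jaw_far [0.4234 0.107  0.0952] 0.28
anvil [0.399  0.198  0.0965] 0.25
lever_handle [0.5835 0.1359 0.0548] 0.53
press [0.5836 0.1335 0.002 ] 0.75
(array([0.56393318, 0.13129573, 0.96531911]), array([[ -18. ,   -3.5],
       [  13.3,   18.1],
       [  99.4,   52.8],
       [  82.7,   -9.8],
       [-256.9,    0.4],
       [ -19.7,   -2.2]]))
t 11.92 tcp [0.425  0.1022 0.1612] rot [3.141 0.    1.776] F [-0.3 -0.2 -0.1] grip 0.212
spin 0.0 slide [-1.000e-01  1.599e+02  2.000e-01]
```

Nest and jaw_near from close by agree with the fit within about 1 mm. I'll slide in 160 mm.

{"api": "arm_command", "payload": {"targets": [{"slide":[0,10,0],"spin":0,"claw":1},{"slide":[0,20,0],"spin":0,"claw":1},{"slide":[0,20,0],"spin":0,"claw":1},{"slide":[0,20,0],"spin":0,"claw":1},{"slide":[0,20,0],"spin":0,"claw":1},{"slide":[0,20,0],"spin":0,"claw":1},{"slide":[0,20,0],"spin":0,"claw":1},{"slide":[0,15,0],"spin":0,"claw":1},{"slide":[0,10,0],"spin":0,"claw":1},{"slide":[0,5,0],"spin":0,"claw":1},{"slide":[0,0,0],"spin":0,"claw":1},{"slide":[0,0,0],"spin":0,"claw":1}]}}

```text
t: 12.92
tcp_pos: [0.5814, 0.1349, 0.1607]
eef_rot: [-3.141, -0.0, 1.776]
wrist_force: [-0.5, -0.3, -0.9]
grip_width: 0.212
```

Run:
```python
from h import *
goto([.5814,.1353,.161],.2052+np.pi/2)
w=wristcam(); c=vision.read_camera('scene')
print([(np.round(d['centre'],4),d['confidence']) for l in('jaw_near','jaw_far','profile_center','band') for q in (w,c) for d in vision.tip_of(q,l)[:1]])
f=lambda x:cv2.resize(x,(400,300),interpolation=cv2.INTER_CUBIC)
save(np.hstack([f(w['img']),f(c['img'][200:320,210:370])]),'w5.png')
```

```text
t 12.92 tcp [0.5814 0.1349 0.1607] rot [-3.141 -0.     1.776] F [-0.5 -0.3 -0.9] grip 0.212
spin 0.0 slide [ 0.4  0.1 -0.3]
[(array([0.5921, 0.0868, 0.0541]), 0.78), (array([0.5735, 0.1871, 0.0534]), 0.91), (array([0.5807, 0.1348, 0.0935]), 0.81), (array([0.5815, 0.1351, 0.0967]), 0.8), (array([0.5603, 0.2325, 0.0962]), 0.94)]
```

View pics/w5.png

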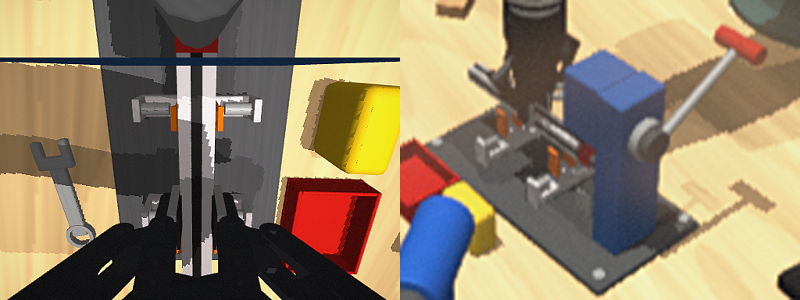

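The profile is centred over both orange jaw pairs (u≈197 against 199), with the band under the punch. Pushing down.

{"api": "arm_command", "payload": {"targets": [{"slide":[0.4,0,5],"spin":0,"claw":1},{"slide":[0,0,5],"spin":0,"claw":1},{"slide":[0,0,5],"spin":0,"claw":1},{"slide":[0,0,5],"spin":0,"claw":1},{"slide":[0,0,5],"spin":0,"claw":1},{"slide":[0,0,4],"spin":0,"claw":1},{"slide":[0,0,4],"spin":0,"claw":1},{"slide":[0,0,4],"spin":0,"claw":1},{"slide":[0,0,2],"spin":0,"claw":1},{"slide":[0,0,1],"spin":0,"claw":1},{"slide":[0,0,0],"spin":0,"claw":1},{"slide":[0,0,0],"spin":0,"claw":1}], "newtons": 100}}

```text
t: 14.42
tcp_pos: [0.5813, 0.1352, 0.1209]
eef_rot: [-3.141, -0.0, 1.776]
wrist_force: [-0.6, -0.1, 2.1]
grip_width: 0.207
```

Run:
```python
from h import *
goto([.5814,.1353,.1208],.2052+np.pi/2)
for n in('wrist','scene'):
    c=wristcam() if n=='wrist' else vision.read_camera(n)
    print(n,[(l,np.round(d['centre'],4),d['confidence']) for l in('profile_center','band') for d in vision.tip_of(c,l)[:1]])
```

```text
t 14.42 tcp [0.5813 0.1352 0.1209] rot [-3.141 -0.     1.776] F [-0.6 -0.1  2.1] grip 0.207
spin 0.0 slide [0.1 0.1 0.1]
wrist [('profile_center', array([0.5804, 0.1367, 0.0559]), 0.72), ('band', array([0.5547, 0.2295, 0.0571]), 0.61)]
scene [('profile_center', array([0.5808, 0.1352, 0.0523]), 0.92), ('band', array([0.5606, 0.2354, 0.0543]), 0.81)]
```

{"api": "arm_command", "payload": {"targets": [{"slide":[0,0,1],"spin":0,"claw":1},{"slide":[0,0,1],"spin":0,"claw":1},{"slide":[0,0,0],"spin":0,"claw":1}]}}

```text
t: 14.97
tcp_pos: [0.5813, 0.1352, 0.1208]
eef_rot: [3.141, 0.0, 1.776]
wrist_force: [-12.3, -0.9, 31.3]
grip_width: 0.208
```

It stops dead at TCP z 0.1208 with 31 N, so the profile is home. I'll unload and release.

{"api": "arm_command", "payload": {"targets": [{"slide":[0,0,-1.8],"spin":0,"claw":1},{"slide":[0,0,0],"spin":0,"claw":-0.3},{"slide":[0,0,0],"spin":0,"claw":-0.3},{"slide":[0,0,0],"spin":0,"claw":-0.3},{"slide":[0,0,0],"spin":0,"claw":-0.3},{"slide":[0,0,0],"spin":0,"claw":-0.3},{"slide":[0,0,-8],"spin":0,"claw":-0.3},{"slide":[0,0,-20],"spin":0,"claw":-0.3},{"slide":[0,0,-30],"spin":0,"claw":-0.3},{"slide":[0,0,-30],"spin":0,"claw":-0.3},{"slide":[0,0,-20],"spin":0,"claw":-0.3},{"slide":[0,0,0],"spin":0,"claw":-0.3}]}}

```text
t: 15.97
tcp_pos: [0.5828, 0.1354, 0.2336]
eef_rot: [3.135, 0.001, 1.776]
wrist_force: [1.4, 0.2, -0.1]
grip_width: 0.65
```

Run:
```python
from h import *
w=wristcam(); c=vision.read_camera('scene'); tp=vision.read_camera('top')
for n,q in(('wrist',w),('scene',c),('top',tp)):
    print(n,[(l,np.round(d['centre'],4),d['confidence']) for l in('profile_center','band','lever_handle') for d in vision.tip_of(q,l)[:1]])
f=lambda x:cv2.resize(x,(400,300),interpolation=cv2.INTER_CUBIC)
save(np.hstack([f(w['img']),f(c['img'][200:320,210:370])]),'w6.png')
x,y,a=.5814,.1353,.2052; ca,sa=np.cos(a),np.sin(a)
print('handle',x-.131*ca-.198*sa,y-.131*sa+.198*ca)
goto([.413,.302,.25+.0726+.05],1.776)
```

```text
wrist [('profile_center', array([0.5755, 0.1355, 0.0571]), 0.57), ('band', array([0.5815, 0.1367, 0.0495]), 0.75)]
scene [('profile_center', array([0.578 , 0.1358, 0.0521]), 0.97), ('band', array([0.563 , 0.2322, 0.0568]), 0.64), ('lever_handle', array([0.4092, 0.3054, 0.2459]), 0.67)]
top [('profile_center', array([0.583, 0.134, 0.051]), 0.79), ('band', array([ 0.1962, -0.5157,  0.0087]), 0.89)]
handle 0.41280327938288996 0.3024530609864987
t 16.57 tcp [0.5814 0.1352 0.2285] rot [-3.141 -0.     1.776] F [-0.2  0.1  0.5] grip 0.649
spin 0.0 slide [ 197.6 -130.9 -144.1]
```

View pics/w6.png

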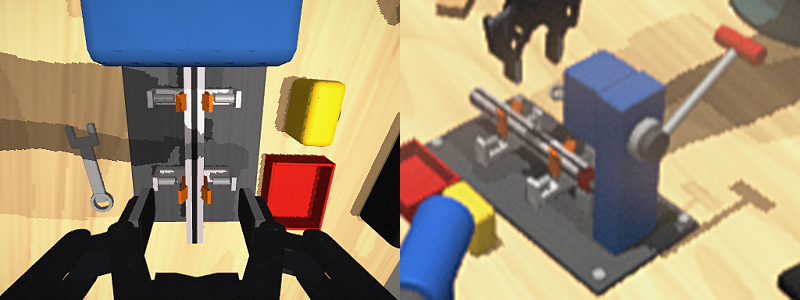

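The profile is clipped between both jaw pairs, with the red band at the head (585,178 in the right crop). Next I'll close the fingers, rise, and go above the handle, 14 mm outboard of its centre to miss the rod.

{"api": "arm_command", "payload": {"targets": [{"slide":[0,0,-26],"spin":0,"claw":1},{"slide":[0,0,-26],"spin":0,"claw":1},{"slide":[0,0,-26],"spin":0,"claw":1},{"slide":[0,0,-26],"spin":0,"claw":1},{"slide":[0,0,-26],"spin":0,"claw":1},{"slide":[12,-10,-2],"spin":0,"claw":1},{"slide":[20,-15,0],"spin":0,"claw":1},{"slide":[25,-15,0],"spin":0,"claw":1},{"slide":[25,-15,0],"spin":0,"claw":1},{"slide":[25,-15,0],"spin":0,"claw":1},{"slide":[25,-15,0],"spin":0,"claw":1},{"slide":[25,-15,0],"spin":0,"claw":1},{"slide":[25,-15,0],"spin":0,"claw":1},{"slide":[20,-11,0],"spin":0,"claw":1},{"slide":[10,-5,0],"spin":0,"claw":1},{"slide":[0,0,0],"spin":0,"claw":1},{"slide":[0,0,0],"spin":0,"claw":1}], "newtons": 40}}

```text
t: 17.98
tcp_pos: [0.4098, 0.3162, 0.3605]
eef_rot: [-3.141, 0.0, 1.777]
wrist_force: [0.4, -1.0, 0.1]
grip_width: -0.002
```

Run:
```python
from h import *
goto([.410,.316,.345],1.776)
w=wristcam(); c=vision.read_camera('scene')
for n,q in(('wrist',w),('scene',c)):
    print(n,[(l,np.round(d['centre'],4),d['confidence']) for l in('lever_handle','profile_center','band') for d in vision.tip_of(q,l)[:1]])
f=lambda x:cv2.resize(x,(400,300),interpolation=cv2.INTER_CUBIC)
save(np.hstack([f(w['img']),f(c['img'][140:320,220:460])]),'w7.png')
```

```text
t 17.98 tcp [0.4098 0.3162 0.3605] rot [-3.141  0.     1.777] F [ 0.4 -1.   0.1] grip -0.002
spin 0.07 slide [-0.2  0.1 15.5]
wrist [('lever_handle', array([0.4113, 0.2995, 0.2448]), 0.58), ('profile_center', array([0.5764, 0.1343, 0.0516]), 0.57), ('band', array([0.5586, 0.2341, 0.0582]), 0.66)]
scene [('lever_handle', array([0.4067, 0.3038, 0.2479]), 0.98), ('profile_center', array([0.5798, 0.1367, 0.0562]), 0.92), ('band', array([0.5638, 0.2325, 0.058 ]), 0.91)]
```

View pics/w7.png

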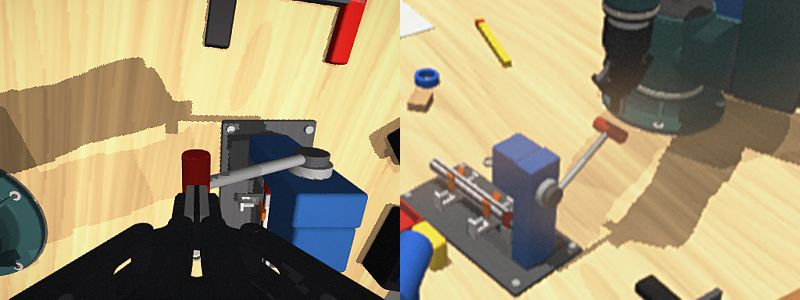

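The fingertips stand over the red handle (195,170), clear of the rod. I'll push down along the arc.

{"api": "arm_command", "payload": {"targets": [{"slide":[0,0,12],"spin":0,"claw":1},{"slide":[0,0,12],"spin":0,"claw":1},{"slide":[0,0,4],"spin":0,"claw":1},{"slide":[0,-6.3,12],"spin":0,"claw":1},{"slide":[0,-4.6,12],"spin":0,"claw":1},{"slide":[0,-3.5,12],"spin":0,"claw":1},{"slide":[0,-2.5,12],"spin":0,"claw":1},{"slide":[0,-1.4,12],"spin":0,"claw":1},{"slide":[0,-0.5,12],"spin":0,"claw":1},{"slide":[0,0.5,12],"spin":0,"claw":1},{"slide":[0,1.4,12],"spin":0,"claw":1},{"slide":[0,2.5,12],"spin":0,"claw":1},{"slide":[0,3.5,12],"spin":0,"claw":1},{"slide":[0,4.6,10],"spin":0,"claw":1},{"slide":[0,5,8],"spin":0,"claw":1},{"slide":[0,0,0],"spin":0,"claw":1},{"slide":[0,0,0],"spin":0,"claw":1}]}}

```text
t: 19.8
tcp_pos: [0.4085, 0.3157, 0.1949]
eef_rot: [-3.14, -0.0, 1.776]
wrist_force: [-4.3, -1.0, 6.6]
grip_width: -0.001
```

Run:
```python
from h import *
goto([.410,.316,.1876],1.776)
c=vision.read_camera('scene')
print([(l,np.round(d['centre'],4),d['confidence']) for l in('lever_handle','profile_center','band') for d in vision.tip_of(c,l)[:1]])
```

```text
t 19.8 tcp [0.4085 0.3157 0.1949] rot [-3.14  -0.     1.776] F [-4.3 -1.   6.6] grip -0.001
spin -0.01 slide [-0.   1.5  7.3]
[('lever_handle', array([0.4071, 0.3052, 0.1138]), 0.79), ('profile_center', array([0.5779, 0.1397, 0.0568]), 0.86), ('band', array([ 0.1966, -0.5169,  0.0093]), 0.7)]
```

Following the handle at about 8 N; roughly 7 mm remain to the stop.

{"api": "arm_command", "payload": {"targets": [{"slide":[0,1,3],"spin":0,"claw":1},{"slide":[0,1,3],"spin":0,"claw":1},{"slide":[0,0,1],"spin":0,"claw":1},{"slide":[0,0,0],"spin":0,"claw":1}]}}

```text
t: 20.33
tcp_pos: [0.4111, 0.3163, 0.1887]
eef_rot: [3.14, -0.0, 1.776]
wrist_force: [-1.7, -0.9, 7.9]
grip_width: -0.001
```

{"api": "arm_command", "payload": {"targets": [{"slide":[0,0,1.2],"spin":0,"claw":1},{"slide":[0,0,1.2],"spin":0,"claw":1},{"slide":[0,0,0],"spin":0,"claw":1}]}}

```text
t: 20.58
tcp_pos: [0.4116, 0.3164, 0.1871]
eef_rot: [3.139, -0.0, 1.776]
wrist_force: [-2.1, -2.8, 17.3]
grip_width: -0.004
```

{"api": "arm_command", "payload": {"targets": [{"slide":[0,0,1],"spin":0,"claw":1},{"slide":[0,0,0],"spin":0,"claw":1},{"slide":[0,0,0],"spin":0,"claw":1}]}}

```text
t: 20.83
tcp_pos: [0.4117, 0.3165, 0.1868]
eef_rot: [3.138, -0.0, 1.776]
wrist_force: [-3.4, -3.9, 25.6]
grip_width: 0.003
```

Run:
```python
from h import *
goto([.410,.316,.1876],1.776)
c=vision.read_camera('scene')
print([(l,np.round(d['centre'],4),d['confidence']) for l in('lever_handle','profile_center') for d in vision.tip_of(c,l)[:1]])
```

```text
t 20.83 tcp [0.4117 0.3165 0.1868] rot [ 3.138 -0.     1.776] F [-3.4 -3.9 25.6] grip 0.003
spin -0.01 slide [-0.1 -1.7 -0.8]
[('lever_handle', array([0.4083, 0.307 , 0.1056]), 0.75), ('profile_center', array([0.5829, 0.1386, 0.0554]), 0.83)]
```

The stop is reached: the force rises to 26 N without further motion and the handle is at z≈0.105. I'll let it back up along the arc.

{"api": "arm_command", "payload": {"targets": [{"slide":[0,-6,-14],"spin":0,"claw":1},{"slide":[0,-6,-14],"spin":0,"claw":1},{"slide":[0,-3.5,-14],"spin":0,"claw":1},{"slide":[0,-2.5,-14],"spin":0,"claw":1},{"slide":[0,-1,-14],"spin":0,"claw":1},{"slide":[0,0,-14],"spin":0,"claw":1},{"slide":[0,1,-14],"spin":0,"claw":1},{"slide":[0,2.5,-14],"spin":0,"claw":1},{"slide":[0,3.5,-14],"spin":0,"claw":1},{"slide":[0,5,-14],"spin":0,"claw":1},{"slide":[0,5,-14],"spin":0,"claw":1},{"slide":[0,0,-20],"spin":0,"claw":1},{"slide":[0,0,-20],"spin":0,"claw":1},{"slide":[0,0,-20],"spin":0,"claw":1},{"slide":[0,0,0],"spin":0,"claw":1},{"slide":[0,0,0],"spin":0,"claw":1},{"slide":[0,0,0],"spin":0,"claw":1}]}}

```text
t: 22.4
tcp_pos: [0.4086, 0.3157, 0.398]
eef_rot: [-3.141, 0.0, 1.776]
wrist_force: [0.5, 0.5, -1.1]
grip_width: -0.002
```

Run:
```python
from h import *
goto([.410,.316,.3876],1.776)
w=wristcam(); c=vision.read_camera('scene'); tp=vision.read_camera('top')
for n,q in(('wrist',w),('scene',c),('top',tp)):
    print(n,[(l,np.round(d['centre'],4),round(d['confidence'],2)) for l in('lever_handle','profile_center','band','glue','offcut','block','tape','wrench','screwtray','tapemeasure') for d in vision.tip_of(q,l)[:1]])
f=lambda x:cv2.resize(x,(400,300),interpolation=cv2.INTER_CUBIC)
save(np.hstack([f(w['img']),f(c['img'][140:320,220:460])]),'w8.png')
```

```text
t 22.4 tcp [0.4086 0.3157 0.398 ] rot [-3.141  0.     1.776] F [ 0.5  0.5 -1.1] grip -0.002
spin -0.0 slide [ 0.   1.4 10.4]
wrist [('lever_handle', array([0.411 , 0.3004, 0.2482]), 0.57), ('profile_center', array([0.5783, 0.1363, 0.056 ]), 0.56), ('band', array([0.5547, 0.235 , 0.0563]), 0.87), ('glue', array([0.5554, 0.2341, 0.0531]), 0.62), ('tape', array([0.5824, 0.1345, 0.0015]), 0.33), ('wrench', array([0.5815, 0.1373, 0.047 ]), 0.2), ('screwtray', array([0.5823, 0.1329, 0.0018]), 0.65)]
scene [('lever_handle', array([0.407 , 0.3049, 0.2492]), 0.86), ('profile_center', array([0.5805, 0.1379, 0.0565]), 0.7), ('band', array([0.5596, 0.2335, 0.0567]), 0.82), ('glue', array([ 0.6976, -0.3029, -0.001 ]), 0.77), ('offcut', array([ 0.6289, -0.3855, -0.0035]), 0.6), ('block', array([ 0.5017, -0.2525,  0.0007]), 0.49), ('tape', array([ 0.4485, -0.3379, -0.0012]), 0.72), ('wrench', array([ 0.4569,  0.0575, -0.007 ]), 0.56), ('screwtray', array([ 0.7299,  0.0838, -0.0022]), 0.86), ('tapemeasure', array([ 7.052e-01,  1.998e-01, -3.000e-04]), 0.75)]
top [('lever_handle', array([0.4114, 0.3003, 0.2472]), 0.85), ('profile_center', array([0.5828, 0.1333, 0.0524]), 0.86), ('band', array([0.5578, 0.2332, 0.0529]), 0.89), ('offcut', array([ 6.250e-01, -3.887e-01,  3.000e-04]), 0.5), ('block', array([ 0.5007, -0.2566, -0.0016]), 0.55), ('tape', array([ 0.4446, -0.3343, -0.0027]), 0.58), ('wrench', array([ 4.526e-01,  5.670e-02, -1.000e-04]), 0.48), ('screwtray', array([ 0.7303,  0.089 , -0.0009]), 0.82), ('tapemeasure', array([0.7042, 0.2012, 0.0029]), 0.83)]
```

View pics/w8.png

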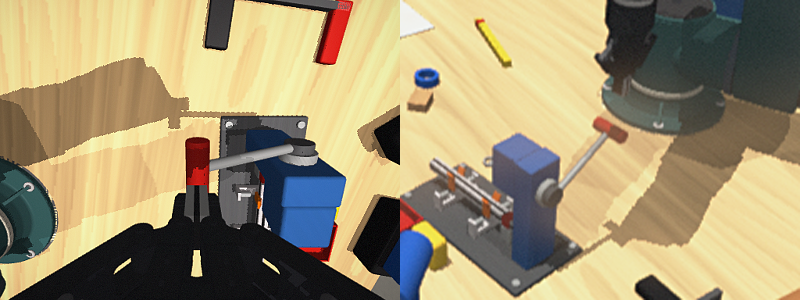

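The lever is back up (handle z≈0.248), the profile is clipped in, and the gripper is clear. Handing in.

```bash
python3 -c "
from rig import robot; print(robot.job_done())"
```

```text
the job is handed in; nothing more can be done
None
```

I clipped the profile into the press with its red band under the punch, released it, and pulled the lever down to its stop. It then sprang back up, and I handed the job in at about 22.5 s of the 61 s allowed.

- **Profile:** pushing down stopped dead at 31 N. In the last look, the scene and top cameras put its centre and band within about 4 mm of the fitted nest and anvil, at about the seated height (0.052 to 0.057 m against 0.055 m).
- **Lever:** at the bottom the force rose from 8 to 26 N with only about 2 mm more travel, and the handle was at about z 0.105 m against an expected 0.103 m. It is now back at about z 0.248 m, its rest height.
- **Bench:** the offcut and wrench read within a few millimetres of their first readings. I also saw no sign of movement in the glue, block or tape. The screw tray and tape measure had no earlier reading to compare, but nothing came near them.

Two things are not fully confirmed:
- **Punch contact:** I inferred it from the lever being at its stop, because I could not see the punch or its mark.
- **Wrist camera:** some of its detections were false, such as "glue" and "tape" on the press, and I ignored them.

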